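# Snap the lid down on the cheese keeper

## Robot

A 6-joint arm with a two-finger parallel gripper is mounted at the origin on the work surface. World frame = base frame: x ahead of the robot, y to its left, z up, the work surface at z = 0. Lengths are in m, angles in rad, forces in N, time in s.
With the tool pointing down it reaches from about 0.25 to 0.725 m from the base axis. Payload 4 kg.
Tool frame: the origin (TCP) lies on the centre line of the jaws, within the pads' length; the fingertips stand 17 mm ahead of it and the grasp point (between the pads) lies 2 mm behind it; z points along the fingers, y is the line along which they close (so a half turn about z gives the same grasp; the last joint's range is limited). The gripper opens to 85 mm and grips with 20 to 120 N. Pads are 22 mm wide; open, the fingers measure 114 mm over their backs; the gripper's body (76 mm by 85 mm) begins 54 mm behind the grasp point. The pads swing forward as they close: fully open they stand 13 mm farther back than shut.
Start: joints at [-1.126, 0.241, 0.005, 1.335, 0, 1.571], TCP at [0.215, -0.451, 0.248] pointing down, gripper open.
Joint ranges: [-2.72, 2.72], [-1.05, 1.87], [-1.09, 1.28], [-1.99, 2.15], [-1.42, 1.44], [-3.14, 3.14]. Speed limits (rad/s): [2.79, 2.79, 3.14, 3.14, 3.14, 3.14].

## Interface

Orientations are given as a unit quaternion [x, y, z, w].
In Python, from workcell import bot, camera, get_calibration gives the robot as it stands.
- The arm moves only by the tool apply_moves, never from a script. Its argument "steps" is a list of rows, each a list of 3 entries, a list of its own where there are three numbers: the shift along the tool's x, y, z as a fraction of full scale, then the turn, a rotation vector about the tool's x, y, z as a fraction of full scale, then the opening, from 0 (shut) to 1 (fully open). A call has exactly 8 rows; each row shifts and turns the commanded pose from where the row before left it, along the tool's axes as they then stand; what a row does not reach is not made up. Full scale, the value 1, is 20 cm for a shift and pi rad for a turn. A row lasts 1/12 s, in which the tool goes at most 41.7 mm and 7.16 degrees, less where a joint would pass 70% of its speed; a pose out of reach is approached as far as the arm can. A call with a number of a shift or a turn outside -1 to 1 is refused whole. A call with a gripper value outside its range is refused whole. The fingers move at their own pace and stop on an object; the grip force is fixed at half the most. Time passes only in rows, so rows that do not move let the fingers close, or fill a call up. It gives the time, the measured TCP pose, the force, the opening and the grip force at its end, in the units of the state.
- bot.get_obs(): the state, without advancing time (a new reading comes with each control period).
- camera(name): name is "scene" or "top"; returns (picture, depth): 420x560x3 uint8, red, green, blue; 420x560 float32, m along the optical axis (not along the pixel's ray), 0 where there is no reading.
- get_calibration(name): a dict with "fov_y" (degrees; the focal length in pixels is half the picture's height over the tangent of half this angle, whatever the lens; pixels are square), "cx", "cy" (the principal point, pixels), "rvec" (rotation vector, rad) and "tvec" (3), from world to camera coordinates, as OpenCV has them. Camera axes: x right, y down, z forward; pixel columns grow to the right and rows downward; lengths in m; the calibration is good to about 2 mm. A picture is of the moment at which its call begins. get_calibration takes no time and is no camera call.
- bot.job_done(): hands the job in; it is judged then, once.
The state is a dict: "clock": time; "joint_pos": joint angles; "joint_vel": joint speeds; "tau": joint torques, N m; "eef_pos": TCP position; "tool_rot": TCP orientation; "ft_force": force on the tool from outside, world axes, zero at the start; "ft_torque": the same for the moment, N m; "grip_width": finger opening in m; "grasp_force": force on a finger pad.
Only numpy, scipy, OpenCV 4.12 (cv2) and the standard library are available. Lean on these libraries where they do the work, as an engineer would, in place of code of your own. Each camera call takes 0.05 s, during which the arm holds its last target. There are 200 camera calls.

## Task

Put the red-waxed cheese upright in the middle of the spring-loaded round floor of the counter keeper and let it go. Then take the wooden lid off the sloping blue stand by its handle and push it squarely straight down over the keeper's two orange snap hooks until both have clicked over its edges and hold it level, and let go. Leave the other two cheeses where they stand.

Things in the scene. Friction and masses are not known exactly. Their poses are not given: they have to be found in the camera images.
- cheese_red_mid (a point): Centre (half-way up) of the loose red-waxed cheese: an upright round, 56 mm across and 40 mm high, about 100 g, so its underside is 20 mm below this point. It stands on the table in a row running away from the robot with two identical rounds of other colours; the order varies and the centres are at least 90 mm apart.
- cheese_yellow_mid (a point): Centre of the yellow-waxed cheese, same shape and size as the red one; stays where it is.
- cheese_black_mid (a point): Centre of the black-waxed cheese, same shape and size as the red one; stays where it is.
- keeper: Fixed keeper: dark wooden base 130 mm (x) by 140 mm (y) by 10 mm, turned up to 0.4 rad, left or right on the table; origin under its middle, on the table; z up. It carries a low steel ring (94 mm across, top 18 mm above the table), a sprung round floor and two upright orange snap hooks, hook_a on its +y and hook_b on its -y side. Its x sides are open above the ring.
- keeper_latch (a point): Point on the keeper's upright middle axis at the height of the underside of both hook noses, 68 mm above the table; same axes as the keeper: y runs from hook to hook.
- floor_top (a point): Centre of the top face of the keeper's sprung floor: a round aluminium plate 82 mm across with a raised lip (67 mm inside diameter, 4 mm high) in which the cheese stands. The face is 30 mm above the table when up.
- floor (a joint): How far the sprung floor is pressed down, in m: 0 is up, 0.011 is bottomed out. It stays up under the weight of the cheese; it takes about 3 N to start and 8.5 N to bottom out, and stays level. With the cheese in and the lid held under the hooks it reads about 0.008.
- hook_a_nose (a point): Under the nose of hook_a, a springy strip 30 mm wide (x), inner face 52 mm from the keeper's axis. The nose reaches in to 45 mm from the axis at 69 mm above the table and slopes outward above that, to 54 mm from the axis at 85 mm above the table, so a lid pushed straight down spreads the hooks. Spreading both takes roughly 5 N downward, besides the floor's spring.
- hook_b_nose (a point): The same for the hook on the keeper's -y side.
- hook_a (a joint): How far hook_a is bent outward, in rad: 0 when upright and sprung back (clicked), about 0.1 while the lid's edge passes its nose.
- hook_b (a joint): The same for hook_b.
- lid_handle (a point): Centre of the black bar handle on the loose wooden lid: 14 mm thick (x), 50 mm long (y), 34 mm high (z). The lid's top face is 17 mm below this point along its own z, which points out of the lid through the handle. At the start z leans 26 degrees from vertical to the -x side of the stand. Latched, this point is 17 mm above keeper_latch; with the floor bottomed out, 14 mm. A loose grip lets the lid tip.
- lid_under (a point): Centre of the lid's underside, 23 mm below the handle centre along the lid's z. The lid, about 150 g, is a plate 84 mm (x) by 101 mm (y) by 6 mm thick, with rounded y ends. At the start it lies on the sloping stand, its lower long edge against the ledge. On the keeper its y runs from hook to hook, either way round, its underside resting on the cheese.
- stand: The fixed blue sloping stand, 130 mm (x) by 120 mm (y); origin under the middle of its base, on the table. Its slope faces the -x side and rises 26 degrees towards +x, from 60 mm to 110 mm high, with an 8 mm high ledge along its lower edge that holds the lid. It can stand left or right, turned up to 0.3 rad.
Things that resemble listed ones, but are neither listed nor needed, are in the scene too. Of the things that look like the part that bears cheese_red_mid, take the one that is farthest to the robot's left at the start.

How it is judged:
By the outcome, as a careful person would: the job done as asked, in the order asked, and still so for the second after the job is handed in, with the robot touching nothing.
It also fails if it takes over 64 s, if anything falls off the work surface, if the arm or the gripper's body presses on something with over 40 N, if the wrist force passes 120 N, or if a joint passes its speed limit or range.

## Working session

There is one attempt and no reset: what is moved stays moved. The work goes in short steps, Python scripts to look and compute and a tool call to move; the robot and the scene stay as the last step left them, time stands still between calls to the robot, and variables do not carry over. Pictures are saved under pics/ and viewed, at most 10 in all, crops included, and the job is handed in when it is done.

Besides the shell and the picture viewer there is one more tool, called after "Emit:" in YAML: its name, and indented under it one key for each argument. apply_moves: Moves the arm, as the interface text tells. Its arguments: {"type":"object","properties":{"steps":{"type":"array"}},"required":["steps"]}

```bash
mkdir -p pics; ls; cat > h.py <<'E'
import numpy as np, cv2, json
from workcell import bot, camera, get_calibration
from scipy.spatial.transform import Rotation as R
def cal(n):
    c=get_calibration(n); f=210/np.tan(np.radians(c['fov_y'])/2)
    K=np.array([[f,0,c['cx']],[0,f,c['cy']],[0,0,1]]); M=cv2.Rodrigues(np.array(c['rvec'],float))[0]
    return K,M,np.array(c['tvec'],float).ravel(),c
def ray(n,uv,z):
    K,M,t,_=cal(n); o=-M.T@t; d=M.T@np.linalg.inv(K)@np.array([uv[0],uv[1],1.]); return o+d*(z-o[2])/d[2]
def pts(n,dep):
    K,M,t,_=cal(n); v,u=np.mgrid[:420,:560]; p=np.stack([(u-K[0,2])/K[0,0]*dep,(v-K[1,2])/K[1,1]*dep,dep],-1)
    return (p-t)@M
def proj(n,p):
    K,M,t,_=cal(n); q=K@(M@np.array(p)+t); return q[:2]/q[2]
E
python3 - <<'E'
from h import *
for n in('scene','top'):
    p,d=camera(n); cv2.imwrite(f'pics/{n}0.png',p[:,:,::-1]); np.savez(f'{n}0.npz',p=p,d=d); print(n,cal(n)[3], -cal(n)[1].T@cal(n)[2])
print(bot.get_obs())
E
```

```text
pics
scene {'fov_y': 54.92675885303999, 'cx': 278.70760558372945, 'cy': 212.15873824032573, 'rvec': array([ 1.99031498,  1.19406261, -0.56739438]), 'tvec': array([-0.24708181, -0.24622058,  1.34090663])} [ 1.17036919 -0.34320946  0.6573795 ]
top {'fov_y': 44.155122009091045, 'cx': 280.3232483960983, 'cy': 210.48006074628418, 'rvec': array([ 2.16494606, -2.19409336,  0.12378828]), 'tvec': array([-0.01080441,  0.57182702,  1.21144844])} [0.4519077  0.00291728 1.26114278]
{'clock': 0.1, 'joint_pos': array([-1.12596962e+00,  2.41348474e-01,  3.83245446e-03,  1.33522597e+00,
        6.01528436e-05,  1.57080241e+00]), 'joint_vel': array([-0.00014522, -0.00212001,  0.00272011, -0.00034641, -0.00022463,
        0.00019272]), 'tau': array([-5.02102357e-04, -3.73136973e+01,  2.53010470e+01,  1.08423567e-02,
       -1.26107657e-04, -2.63898620e-06]), 'eef_pos': array([ 0.21492693, -0.45083308,  0.24748645]), 'tool_rot': array([ 9.75368158e-01,  2.20581073e-01, -1.85259030e-04, -9.55504496e-04]), 'ft_force': array([-0.38160052,  0.42476098, -0.30430926]), 'ft_torque': array([0.04747855, 0.02006682, 0.00482379]), 'grasp_force': 0.0, 'grip_width': 0.08511376307420718}
```

View pics/scene0.png

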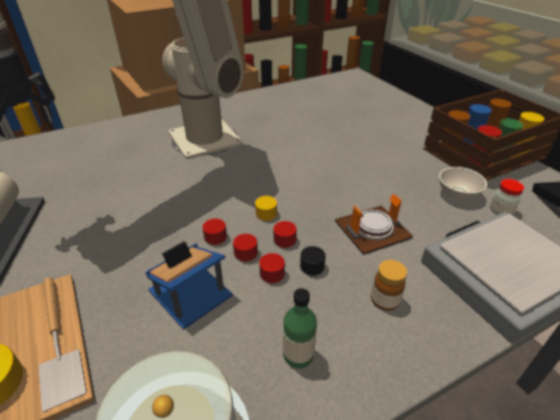

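View pics/top0.png

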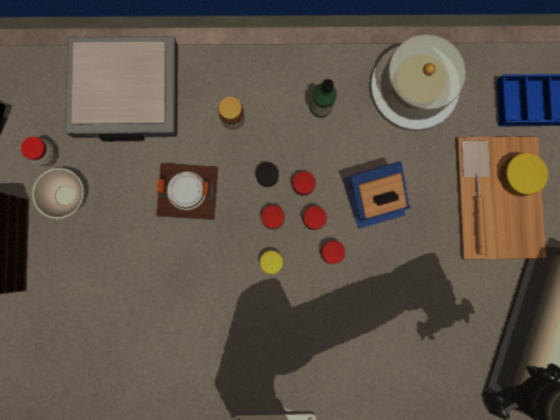

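Top view (image left is +y): the red candidates are (273,217), (304,183), (315,217) and (333,252). I choose (273,217): it is farthest left and in line with black (267,175) and yellow (271,263). The keeper is at (187,191) with orange hooks at (160,186) and (208,190). The lid and stand are at (380,195), with the black handle at (386,198).

```bash
python3 - <<'E'
from h import *
z=np.load('top0.npz'); p,d=z['p'],z['d']; P=pts('top',d); hsv=cv2.cvtColor(p,cv2.COLOR_RGB2HSV).astype(int); H,S,V=[hsv[...,i] for i in range(3)]
def comps(m,lo,name):
    n,l,s,c=cv2.connectedComponentsWithStats(m.astype(np.uint8))
    for i in range(1,n):
        if s[i,4]>=lo: 
            q=P[l==i]; print(name,c[i].round(1),s[i,4],'med',np.median(q,0).round(4),'mean',q.mean(0).round(4),'zmax',q[:,2].max().round(4))
u,v=np.meshgrid(range(560),range(420)); box=(u>145)&(u<420)&(v>150)&(v<275)
comps(box&((H<6)|(H>174))&(S>170)&(V>60)&(P[...,2]>.034)&(u>220),30,'red')
comps(box&(H>22)&(H<35)&(S>150)&(P[...,2]>.034)&(P[...,2]<.05),30,'yel')
comps(box&(V<50)&(P[...,2]>.034)&(u>240)&(u<300),30,'blk')
comps(box&(H>=4)&(H<18)&(S>150)&(u<222)&(P[...,2]>.03),6,'hook')
comps(box&(S<70)&(V>90)&(u<222)&(P[...,2]>.015),30,'keepfloor')
m=box&(P[...,2]<.02)&(P[...,2]>.003)&(u<225)&(u>150)&(V<90)
comps(m,50,'base')
# base rect from dark mask
mb=(box&(u<225)&(P[...,2]>.004)).astype(np.uint8); mb=cv2.morphologyEx(mb,cv2.MORPH_OPEN,np.ones((3,3)))
print('baserect',cv2.minAreaRect(max(cv2.findContours(mb,0,1)[0],key=cv2.contourArea)))
w=box&(u>340)&(H>5)&(H<25)&(S>70)&(V>90)&(P[...,2]>.05); comps(w,50,'wood')
q=P[w]; c=q.mean(0); 
A=np.c_[q[:,:2],np.ones(len(q))]; k=np.linalg.lstsq(A,q[:,2],rcond=None)[0]; nrm=np.array([-k[0],-k[1],1]); nrm/=np.linalg.norm(nrm); print('plane n',nrm,'tilt',np.degrees(np.arccos(nrm[2])),'az',np.arctan2(nrm[1],nrm[0]),'res',np.std(A@k-q[:,2]))
h=box&(u>365)&(u<405)&(V<45)&(v>185)&(v<210)&(P[...,2]>.08); comps(h,20,'handle')
ct=max(cv2.findContours(cv2.morphologyEx((w|h).astype(np.uint8),cv2.MORPH_CLOSE,np.ones((3,3))),0,1)[0],key=cv2.contourArea); r=cv2.minAreaRect(ct);print('lid',r)
# cheeks: lid box corners cast on plane
for b in cv2.boxPoints(r):
    o=ray('top',b,1.0);e=ray('top',b,0.0);dd=e-o; t=(k[2]+k[0]*o[0]+k[1]*o[1]-o[2])/(dd[2]-k[0]*dd[0]-k[1]*dd[1]); print(b.round(1),(o+t*dd).round(4))
a=cv2.resize(p[140:280,140:420],None,fx=2.8,fy=2.8,interpolation=cv2.INTER_CUBIC); cv2.imwrite('pics/crop1.png',a[:,:,::-1])
E
```

```text
red [303.4 182.3] 398 med [ 0.6377 -0.0738  0.0402] mean [ 0.6373 -0.0743  0.0401] zmax 0.0472
red [272.4 216.3] 395 med [0.5573 0.0013 0.0401] mean [0.5568 0.0006 0.0402] zmax 0.0479
red [314.4 217.1] 403 med [ 0.5537 -0.0983  0.0402] mean [ 0.5537 -0.0987  0.0402] zmax 0.0465
red [332.6 251.8] 405 med [ 0.4707 -0.1405  0.04  ] mean [ 0.4711 -0.14    0.04  ] zmax 0.0472
yel [271. 262.] 413 med [0.4493 0.0053 0.0404] mean [0.4493 0.0053 0.0404] zmax 0.0471
blk [266.7 173.5] 399 med [0.6587 0.0125 0.0406] mean [0.6589 0.0131 0.0435] zmax 1.2611
hook [160.4 186.2] 101 med [0.6265 0.2586 0.0779] mean [0.6269 0.2582 0.0738] zmax 0.0903
hook [205.9 188.8] 87 med [0.6196 0.1524 0.0779] mean [0.6178 0.152  0.086 ] zmax 1.2611
keepfloor [185.3 190. ] 1057 med [0.6236 0.2082 0.0306] mean [0.6234 0.2078 0.0319] zmax 1.2611
base [188.3 191.7] 1700 med [0.6101 0.1997 0.0108] mean [0.6221 0.2041 0.011 ] zmax 0.0199
baserect ((186.2906036376953, 190.87767028808594), (59.482330322265625, 53.169654846191406), 3.7313966751098633)
wood [382.1 194.7] 1241 med [ 0.6029 -0.2493  0.0906] mean [ 0.5983 -0.2499  0.094 ] zmax 1.2611
plane n [ 0.21912896 -0.73516107  0.64149879] tilt 50.09632832966449 az -1.2811117408787869 res 0.06965249114662744
handle [385.2 197.8] 188 med [ 0.5887 -0.2525  0.1159] mean [ 0.589  -0.2525  0.113 ] zmax 0.1247
lid ((382.7711181640625, 195.2115936279297), (34.23169708251953, 45.72487258911133), 73.81079864501953)
[356.  185.1] [ 0.6097 -0.1778  0.1727]
[400.  172.4] [ 0.6666 -0.3182 -0.0076]
[409.5 205.3] [ 0.5833 -0.3371 -0.0008]
[365.6 218. ] [ 0.5389 -0.1953  0.1769]
```

View pics/crop1.png

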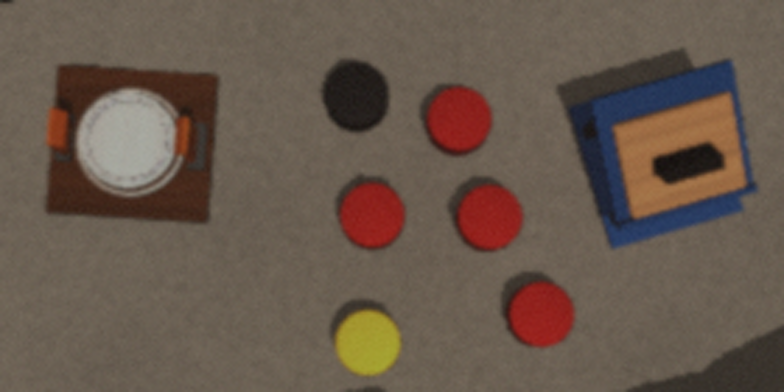

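The crop confirms it: the red round at (273,217) stands between black and yellow. Next I refine the keeper and lid, rejecting depth outliers.

```bash
python3 - <<'E'
from h import *
z=np.load('top0.npz'); p,d=z['p'],z['d']; P=pts('top',d); hsv=cv2.cvtColor(p,cv2.COLOR_RGB2HSV).astype(int); H,S,V=[hsv[...,i] for i in range(3)]
Z=P[...,2]; u,v=np.meshgrid(range(560),range(420)); box=(v>150)&(v<235)
big=lambda m:max(cv2.findContours(m.astype(np.uint8),0,1)[0],key=cv2.contourArea)
# base
m=cv2.morphologyEx((box&(u>145)&(u<225)&(H<12)&(S>90)&(Z<.2)|(box&(u>145)&(u<225)&(Z>.006)&(Z<.2))).astype(np.uint8),cv2.MORPH_OPEN,np.ones((3,3)))
r=cv2.minAreaRect(big(m)); b=np.array([ray('top',q,.01) for q in cv2.boxPoints(r)]); print('base',b.mean(0),b[:,:2].round(4).tolist())
for i in range(4): e=b[(i+1)%4]-b[i]; print(np.linalg.norm(e).round(4), np.arctan2(e[1],e[0]).round(4))
# white floor circle
m=box&(u>145)&(u<225)&(S<70)&(V>90)&(Z>.015)&(Z<.06); c,rad=cv2.minEnclosingCircle(big(m)); print('floor',ray('top',c,.025),rad)
e=cv2.fitEllipse(big(cv2.morphologyEx(m.astype(np.uint8),cv2.MORPH_CLOSE,np.ones((9,9))))); print(e, ray('top',e[0],.022))
for a,bb in((150,175),(195,222)):
    m=box&(u>a)&(u<bb)&(H>=3)&(H<18)&(S>190)&(V>110)&(Z<.2); q=P[m&(Z>.07)]; print('hook',len(q),q.mean(0).round(4),((q[:,:2].min(0)+q[:,:2].max(0))/2).round(4))
# lid
w=box&(u>345)&(u<415)&(H>5)&(H<25)&(S>70)&(V>90)&(Z>.06)&(Z<.15)
q=P[w]
for _ in range(3):
    A=np.c_[q[:,:2],np.ones(len(q))]; k=np.linalg.lstsq(A,q[:,2],rcond=None)[0]; res=A@k-q[:,2]; q=q[abs(res)<max(2*res.std(),.002)]
n=np.array([-k[0],-k[1],1]); n/=np.linalg.norm(n); print('n',n.round(3),np.degrees(np.arccos(n[2])),'az',np.arctan2(n[1],n[0]),len(q),res.std())
h=box&(u>365)&(u<408)&(V<60)&(v>183)&(v<212)&(Z>.08)&(Z<.15)
ws=cv2.morphologyEx((w|h).astype(np.uint8),cv2.MORPH_CLOSE,np.ones((3,3))); r=cv2.minAreaRect(big(ws))
def onpl(b,off=0):
    o=ray('top',b,1.0);dd=ray('top',b,0.0)-o; kk=k[2]+off/n[2]; t=(kk+k[0]*o[0]+k[1]*o[1]-o[2])/(dd[2]-k[0]*dd[0]-k[1]*dd[1]); return o+t*dd
b=np.array([onpl(x) for x in cv2.boxPoints(r)]); print('lid c',b.mean(0))
for i in range(4): e=b[(i+1)%4]-b[i]; print(np.linalg.norm(e).round(4), np.arctan2(e[1],e[0]).round(4))
print('handle from lid', b.mean(0)+.017*n)
q=P[h]; dd=q@n-(k[2]*n[2]); print('hts',np.percentile(dd,[5,50,90,98]))
rt=h&((P@n-k[2]*n[2])>.028); t=P[rt]; rr=cv2.minAreaRect(big(rt)); e=np.array([onpl(x,.034) for x in cv2.boxPoints(rr)]); print('hand top',e.mean(0), 'centre',e.mean(0)-.017*n,rr,rt.sum())
for i in range(2): g=e[i+1]-e[i]; print(np.linalg.norm(g).round(4), np.arctan2(g[1],g[0]).round(4))
# red
m=((H<6)|(H>174))&(S>170)&(V>60)&(u>250)&(u<295)&(v>195)&(v<240)
c,rad=cv2.minEnclosingCircle(big(m&(Z>.034))); print('red',ray('top',c,.04),rad)
E
```

```text
base [0.62447536 0.20994709 0.01      ] [[0.5652, 0.2864], [0.6953, 0.279], [0.6837, 0.1327], [0.5537, 0.1416]]
0.1302 -0.0568
0.1468 -1.6495
0.1304 3.0735
0.1453 1.4911
floor [0.62328091 0.20657949 0.025     ] 19.37541389465332
((185.64100646972656, 190.390625), (36.00338363647461, 37.94474792480469), 176.3736114501953) [0.62364698 0.2086695  0.022     ]
hook 59 [0.6284 0.2575 0.08  ] [0.6289 0.2569]
hook 33 [0.6205 0.1544 0.083 ] [0.6211 0.1544]
n [-0.419 -0.119  0.9  ] 25.849312277016068 az -2.864600924998039 1125 0.002008051591676793
lid c [ 0.59761378 -0.25299566  0.08719266]
0.1045 -1.2992
0.0854 -2.7575
0.1073 1.8394
0.0848 0.3489
handle from lid [ 0.59048422 -0.2550226   0.1024917 ]
hts [0.00978762 0.03115033 0.03553865 0.03711417]
hand top [ 0.58505927 -0.25518782  0.11883178] centre [ 0.59218884 -0.25316088  0.10353273] ((387.0566101074219, 199.1981201171875), (5.631782054901123, 21.428245544433594), 74.05460357666016) 118
0.0482 -1.305
0.0137 -2.7689
red [0.55687904 0.00072483 0.04      ] 11.303607940673828
```

```bash
cat >> h.py <<'E'
def tool(zt,a):
    "tool rotation with z along zt, y closest to heading a"
    z=np.array(zt,float); z/=np.linalg.norm(z); y=np.array([np.cos(a),np.sin(a),0]); y-=z*(y@z); y/=np.linalg.norm(y)
    return np.c_[np.cross(y,z),y,z]
def plan(pos,Rt,n,start=None,sc=1):
    "rows of (shift, turn) fractions, straight line at even pace"
    o=bot.get_obs(); p0,R0=(o['eef_pos'],R.from_quat(o['tool_rot']).as_matrix()) if start is None else start
    rv=R.from_matrix(R0.T@Rt).as_rotvec()/n; p,Rc=np.array(p0),R0
    for i in range(n):
        s=np.round(Rc.T@(p0+(np.array(pos)-p0)*(i+1)/n-p)/.2,3); w=np.round(rv/np.pi,4)
        p=p+Rc@s*.2; Rc=Rc@R.from_rotvec(w*np.pi).as_matrix(); print([s.tolist(),w.tolist()])
    print('end',p.round(4)); return p,Rc
D=[0,0,-1]
E
python3 - <<'E'
from h import *
plan([.5568,.0007,.13],tool(D,-.068),16)
E
```

```text
[[0.157, -0.081, 0.037], [-0.0, -0.0, -0.021]]
[[0.162, -0.071, 0.037], [-0.0, -0.0, -0.021]]
[[0.167, -0.06, 0.037], [-0.0, -0.0, -0.021]]
[[0.17, -0.049, 0.037], [-0.0, -0.0, -0.021]]
[[0.173, -0.037, 0.036], [-0.0, -0.0, -0.021]]
[[0.175, -0.026, 0.037], [-0.0, -0.0, -0.021]]
[[0.176, -0.015, 0.037], [-0.0, -0.0, -0.021]]
[[0.177, -0.003, 0.037], [-0.0, -0.0, -0.021]]
[[0.177, 0.009, 0.037], [-0.0, -0.0, -0.021]]
[[0.176, 0.021, 0.037], [-0.0, -0.0, -0.021]]
[[0.174, 0.032, 0.037], [-0.0, -0.0, -0.021]]
[[0.171, 0.043, 0.037], [-0.0, -0.0, -0.021]]
[[0.169, 0.055, 0.036], [-0.0, -0.0, -0.021]]
[[0.164, 0.065, 0.037], [-0.0, -0.0, -0.021]]
[[0.159, 0.077, 0.037], [-0.0, -0.0, -0.021]]
[[0.155, 0.087, 0.037], [-0.0, -0.0, -0.021]]
end [0.5569 0.0007 0.13  ]
```

Emit:
apply_moves:
  steps:
    - [[0.157, -0.081, 0.037], [0, 0, -0.021], 1]
    - [[0.162, -0.071, 0.037], [0, 0, -0.021], 1]
    - [[0.167, -0.06, 0.037], [0, 0, -0.021], 1]
    - [[0.17, -0.049, 0.037], [0, 0, -0.021], 1]
    - [[0.173, -0.037, 0.036], [0, 0, -0.021], 1]
    - [[0.175, -0.026, 0.037], [0, 0, -0.021], 1]
    - [[0.176, -0.015, 0.037], [0, 0, -0.021], 1]
    - [[0.177, -0.003, 0.037], [0, 0, -0.021], 1]

```text
clock: 0.77
eef_pos: [0.3865, -0.224, 0.1887]
tool_rot: [0.883, 0.469, -0.0, -0.0]
ft_force: [0.3, -0.4, 0.4]
grip_width: 0.0856
grasp_force: 0.0
```

Emit:
apply_moves:
  steps:
    - [[0.177, 0.009, 0.037], [0, 0, -0.021], 1]
    - [[0.176, 0.021, 0.037], [0, 0, -0.021], 1]
    - [[0.174, 0.032, 0.037], [0, 0, -0.021], 1]
    - [[0.171, 0.043, 0.037], [0, 0, -0.021], 1]
    - [[0.169, 0.055, 0.036], [0, 0, -0.021], 1]
    - [[0.164, 0.065, 0.037], [0, 0, -0.021], 1]
    - [[0.159, 0.077, 0.037], [0, 0, -0.021], 1]
    - [[0.155, 0.087, 0.037], [0, 0, -0.021], 1]

```text
clock: 1.43
eef_pos: [0.5576, 0.0016, 0.1294]
tool_rot: [0.73, 0.683, -0.0, -0.0]
ft_force: [0.4, -0.8, 0.7]
grip_width: 0.0852
grasp_force: 0.0
```

Emit:
apply_moves:
  steps:
    - [[-0.005, 0, 0.12], [0, 0, 0], 1]
    - [[0, 0, 0.12], [0, 0, 0], 1]
    - [[0, 0, 0.1], [0, 0, 0], 1]
    - [[0, 0, 0.08], [0, 0, 0], 1]
    - [[0, 0, 0.05], [0, 0, 0], 1]
    - [[0, 0, 0.025], [0, 0, 0], 1]
    - [[0, 0, 0], [0, 0, 0], 1]
    - [[0, 0, 0], [0, 0, 0], 0.6]

```text
clock: 2.1
eef_pos: [0.5575, -0.0011, 0.0317]
tool_rot: [0.732, 0.682, 0.0, 0.0]
ft_force: [-0.0, 0.2, 0.6]
grip_width: 0.0755
grasp_force: 0.0
```

Emit:
apply_moves:
  steps:
    - [[0, 0, 0], [0, 0, 0], 0.5]
    - [[0, 0, 0], [0, 0, 0], 0.5]
    - [[0, 0, 0], [0, 0, 0], 0.5]
    - [[0, 0, 0], [0, 0, 0], 0.5]
    - [[0, 0, 0], [0, 0, 0], 0.5]
    - [[0, 0, 0], [0, 0, 0], 0.5]
    - [[0, 0, 0], [0, 0, 0], 0.5]
    - [[0, 0, 0], [0, 0, 0], 0.5]

```text
clock: 2.77
eef_pos: [0.5586, -0.0011, 0.0332]
tool_rot: [0.732, 0.682, 0.001, 0.001]
ft_force: [-0.9, -0.3, 6.2]
grip_width: 0.0539
grasp_force: 63.7
```

Emit:
apply_moves:
  steps:
    - [[0, 0, -0.05], [0, 0, 0], 0.5]
    - [[0, 0, -0.1], [0, 0, 0], 0.5]
    - [[0, 0, -0.12], [0, 0, 0], 0.5]
    - [[0, 0, -0.12], [0, 0, 0], 0.5]
    - [[0, 0, -0.12], [0, 0, 0], 0.5]
    - [[0, 0, -0.09], [0, 0, 0], 0.5]
    - [[0, 0, -0.05], [0, 0, 0], 0.5]
    - [[0, 0, 0], [0, 0, 0], 0.5]

```text
clock: 3.43
eef_pos: [0.5588, -0.001, 0.1645]
tool_rot: [0.732, 0.682, 0.002, 0.002]
ft_force: [-0.5, -0.6, -1.5]
grip_width: 0.0537
grasp_force: 63.4
```

```bash
python3 - <<'E'
from h import *
plan([.624,.2075,.16],tool(D,-.068),8)
p,d=camera('scene'); a=cv2.resize(p[100:300,180:440],None,fx=2.5,fy=2.5); cv2.imwrite('pics/s1.png',a[:,:,::-1])
E
```

```text
[[0.133, 0.031, 0.003], [0.0002, -0.0, -0.0001]]
[[0.133, 0.032, 0.003], [0.0002, -0.0, -0.0001]]
[[0.133, 0.032, 0.003], [0.0002, -0.0, -0.0001]]
[[0.132, 0.031, 0.003], [0.0002, -0.0, -0.0001]]
[[0.133, 0.032, 0.003], [0.0002, -0.0, -0.0001]]
[[0.133, 0.032, 0.003], [0.0002, -0.0, -0.0001]]
[[0.133, 0.031, 0.003], [0.0002, -0.0, -0.0001]]
[[0.132, 0.032, 0.003], [0.0002, -0.0, -0.0001]]
end [0.624  0.2074 0.1599]
```

View pics/s1.png

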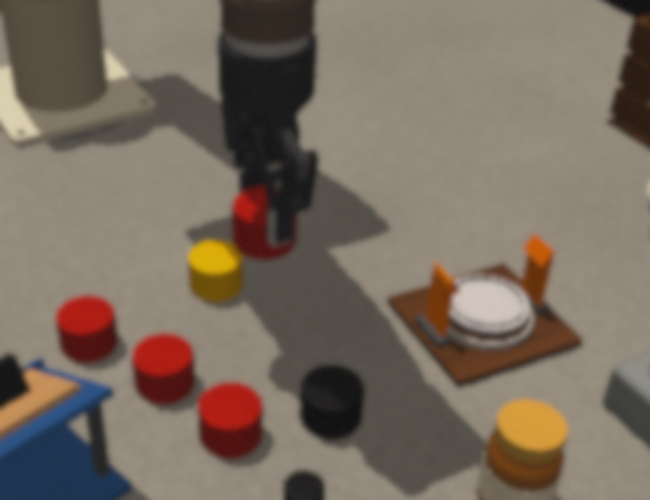

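The scene crop shows the red cheese held upright at (265,220); yellow and black are untouched. Now over the keeper.

Emit:
apply_moves:
  steps:
    - [[0.08, 0.02, 0], [0, 0, 0], 0.5]
    - [[0.15, 0.036, 0], [0, 0, 0], 0.5]
    - [[0.17, 0.04, 0.005], [0, 0, 0], 0.5]
    - [[0.17, 0.04, 0.005], [0, 0, 0], 0.5]
    - [[0.17, 0.04, 0.005], [0, 0, 0], 0.5]
    - [[0.15, 0.036, 0.003], [0, 0, 0], 0.5]
    - [[0.11, 0.026, 0.002], [0, 0, 0], 0.5]
    - [[0.055, 0.014, 0], [0, 0, 0], 0.5]

```text
clock: 4.15
eef_pos: [0.6214, 0.2088, 0.1544]
tool_rot: [0.73, 0.683, -0.001, -0.001]
ft_force: [-0.3, 0.6, -0.7]
grip_width: 0.0539
grasp_force: 63.4
```

```bash
python3 - <<'E'
from h import *
o=bot.get_obs(); print(o['eef_pos'],R.from_quat(o['tool_rot']).as_matrix().round(3).tolist())
plan([.624,.2063,.066],tool(D,-.068),8)
p,d=camera('scene'); P=pts('scene',d); hsv=cv2.cvtColor(p,cv2.COLOR_RGB2HSV).astype(int); H,S,V=[hsv[...,i] for i in range(3)]
m=((H<6)|(H>174))&(S>150)&(V>50)&(abs(P[...,0]-.62)<.06)&(abs(P[...,1]-.2)<.06)&(P[...,2]>.08)
n,l,s,c=cv2.connectedComponentsWithStats(m.astype(np.uint8)); 
for i in range(1,n):
  if s[i,4]>20:
    q=P[l==i]; print(s[i],q.min(0).round(4),q.max(0).round(4))
q=P[m]; print('zpct',np.percentile(q[:,2],[1,5,95,99]).round(4)); s2=q[q[:,2]<np.percentile(q[:,2],80)]
A=np.c_[2*s2[:,:2],np.ones(len(s2))]
from scipy.optimize import least_squares
print('cheese xy',least_squares(lambda c:np.hypot(s2[:,0]-c[0],s2[:,1]-c[1])-.028,[.62,.205],loss='soft_l1',f_scale=.002).x)
E
```

```text
[0.62140481 0.2088277  0.15440668] [[0.067, 0.998, -0.004], [0.998, -0.067, -0.0], [-0.001, -0.004, -1.0]]
[[-0.001, 0.002, 0.055], [-0.0001, 0.0, 0.0]]
[[-0.002, 0.002, 0.055], [-0.0001, 0.0, 0.0]]
[[-0.001, 0.002, 0.056], [-0.0001, 0.0, 0.0]]
[[-0.002, 0.002, 0.055], [-0.0001, 0.0, 0.0]]
[[-0.001, 0.001, 0.055], [-0.0001, 0.0, 0.0]]
[[-0.002, 0.002, 0.055], [-0.0001, 0.0, 0.0]]
[[-0.001, 0.002, 0.056], [-0.0001, 0.0, 0.0]]
[[-0.001, 0.002, 0.055], [-0.0001, 0.0, 0.0]]
end [0.624  0.2064 0.066 ]
[370 167  20  27 392] [0.593  0.1778 0.1254] [0.6507 0.2251 0.1884]
zpct [0.1264 0.1292 0.1605 0.1638]
cheese xy [0.62433661 0.20974714]
```

```bash
python3 - <<'E'
from h import *
z=np.load('scene0.npz'); p,d=z['p'],z['d']; P=pts('scene',d); hsv=cv2.cvtColor(p,cv2.COLOR_RGB2HSV).astype(int); H,S,V=[hsv[...,i] for i in range(3)]
near=(abs(P[...,0]-.625)<.08)&(abs(P[...,1]-.207)<.09)
m=near&(S<60)&(V>110)&(P[...,2]>.026)&(P[...,2]<.04)
q=P[m]; print(m.sum(),q.mean(0),q.min(0),q.max(0)); 
n,l,s,c=cv2.connectedComponentsWithStats(m.astype(np.uint8)); i=1+s[1:,4].argmax(); ct=max(cv2.findContours((l==i).astype(np.uint8),0,1)[0],key=cv2.contourArea); e=cv2.fitEllipse(cv2.convexHull(ct)); print(e,ray('scene',e[0],.034))
b=P[l==i]; print(cv2.minEnclosingCircle(b[:,:2].astype(np.float32)))
m=near&(H>=3)&(H<18)&(S>190)&(V>110)&(P[...,2]>.06)
n,l,s,c=cv2.connectedComponentsWithStats(m.astype(np.uint8))
for i in range(1,n):
  if s[i,4]>15: q=P[l==i]; print('hook',s[i],np.median(q,0).round(4),q.max(0).round(4))
E
```

```text
554 [0.63006514 0.20544227 0.02890751] [0.58658171 0.16344429 0.0260484 ] [0.66667745 0.24585609 0.03437946]
((374.1360168457031, 221.1605682373047), (21.887104034423828, 34.19636917114258), 101.5599594116211) [0.63317479 0.19920858 0.034     ]
((0.6275037527084351, 0.20505523681640625), 0.04195448011159897)
hook [391 195   9  12  71] [0.6329 0.2544 0.075 ] [0.6456 0.26   0.084 ]
hook [353 208   8  10  46] [0.6227 0.1486 0.0742] [0.6369 0.1513 0.0834]
```

Emit:
apply_moves:
  steps:
    - [[-0.008, 0.008, 0.04], [0, 0, 0], 0.5]
    - [[-0.008, 0.008, 0.08], [0, 0, 0], 0.5]
    - [[0, 0, 0.09], [0, 0, 0], 0.5]
    - [[0, 0, 0.09], [0, 0, 0], 0.5]
    - [[0, 0, 0.07], [0, 0, 0], 0.5]
    - [[0, 0, 0.04], [0, 0, 0], 0.5]
    - [[0, 0, 0.02], [0, 0, 0], 0.5]
    - [[0, 0, 0], [0, 0, 0], 0.5]

```text
clock: 4.87
eef_pos: [0.6244, 0.2009, 0.07]
tool_rot: [0.732, 0.681, -0.001, -0.0]
ft_force: [-0.6, -0.6, -0.5]
grip_width: 0.0536
grasp_force: 63.4
```

Emit:
apply_moves:
  steps:
    - [[0.012, 0, 0.0], [0, 0, 0], 0.5]
    - [[0.01, 0, 0.005], [0, 0, 0], 0.5]
    - [[0, 0, 0.005], [0, 0, 0], 0.5]
    - [[0, 0, 0.005], [0, 0, 0], 0.5]
    - [[0, 0, 0.005], [0, 0, 0], 0.5]
    - [[0, 0, 0.005], [0, 0, 0], 0.5]
    - [[0, 0, 0], [0, 0, 0], 0.5]
    - [[0, 0, 0], [0, 0, 0], 0.5]

```text
clock: 5.53
eef_pos: [0.6254, 0.2069, 0.0662]
tool_rot: [0.732, 0.682, -0.0, -0.0]
ft_force: [0.5, -0.9, -0.8]
grip_width: 0.0539
grasp_force: 63.4
```

Emit:
apply_moves:
  steps:
    - [[-0.006, -0.003, 0.005], [0, 0, 0], 0.5]
    - [[0, 0, 0.005], [0, 0, 0], 0.5]
    - [[0, 0, 0.005], [0, 0, 0], 0.5]
    - [[0, 0, 0.004], [0, 0, 0], 0.5]
    - [[0, 0, 0], [0, 0, 0], 0.5]
    - [[0, 0, 0], [0, 0, 0], 0.5]
    - [[0, 0, 0], [0, 0, 0], 0.5]
    - [[0, 0, 0], [0, 0, 0], 0.5]

```text
clock: 6.2
eef_pos: [0.6248, 0.2057, 0.0627]
tool_rot: [0.732, 0.682, -0.0, 0.0]
ft_force: [-1.5, -0.5, 1.5]
grip_width: 0.0539
grasp_force: 63.7
```

```bash
python3 - <<'E'
from h import *
print(bot.get_obs()['ft_force'],bot.get_obs()['eef_pos'])
p,d=camera('scene'); a=cv2.resize(p[130:270,290:450],None,fx=4,fy=4,interpolation=cv2.INTER_CUBIC); cv2.imwrite('pics/s2.png',a[:,:,::-1])
E
```

```text
[-1.52548336 -0.50805203  1.45372537] [0.62480486 0.20565262 0.06267453]
```

View pics/s2.png

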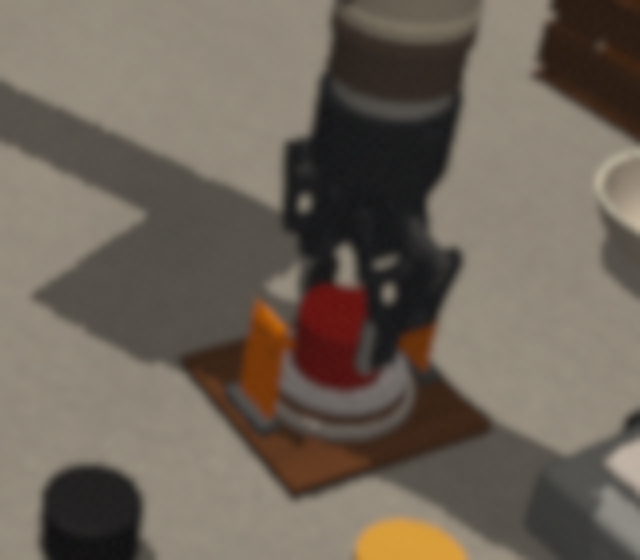

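The cheese (335,335 in the crop) stands inside the lip between the hooks, and contact force has just begun. Releasing and retreating.

Emit:
apply_moves:
  steps:
    - [[0, 0, 0.003], [0, 0, 0], 0.6]
    - [[0, 0, 0], [0, 0, 0], 0.8]
    - [[0, 0, 0], [0, 0, 0], 1]
    - [[0, 0, 0], [0, 0, 0], 1]
    - [[0, 0, 0], [0, 0, 0], 1]
    - [[0, 0, 0], [0, 0, 0], 1]
    - [[0, 0, -0.02], [0, 0, 0], 1]
    - [[0, 0, -0.05], [0, 0, 0], 1]

```text
clock: 6.92
eef_pos: [0.6237, 0.2054, 0.0746]
tool_rot: [0.732, 0.682, -0.002, -0.001]
ft_force: [0.5, 0.4, -0.1]
grip_width: 0.0856
grasp_force: 0.0
```

Emit:
apply_moves:
  steps:
    - [[0, 0, -0.12], [0, 0, 0], 1]
    - [[0, 0, -0.14], [0, 0, 0], 1]
    - [[0, 0, -0.16], [0, 0, 0], 1]
    - [[0, 0, -0.16], [0, 0, 0], 1]
    - [[0, 0, -0.12], [0, 0, 0], 0.6]
    - [[0, 0, -0.08], [0, 0, 0], 0.6]
    - [[0, 0, 0], [0, 0, 0], 0.6]
    - [[0, 0, 0], [0, 0, 0], 0.6]

```text
clock: 7.58
eef_pos: [0.6256, 0.206, 0.234]
tool_rot: [0.732, 0.682, 0.002, 0.001]
ft_force: [0.2, -0.9, 0.3]
grip_width: 0.051
grasp_force: 0.0
```

```bash
python3 - <<'E'
from h import *
p,d=camera('scene'); P=pts('scene',d); hsv=cv2.cvtColor(p,cv2.COLOR_RGB2HSV).astype(int); H,S,V=[hsv[...,i] for i in range(3)]
m=((H<6)|(H>174))&(S>150)&(V>50)&(abs(P[...,0]-.62)<.06)&(abs(P[...,1]-.2)<.045)&(P[...,2]>.03)
q=P[m]; print(m.sum(),np.percentile(q[:,2],[1,50,95,99]).round(4)); t=q[q[:,2]>.062]; print('top',cv2.minEnclosingCircle(t[:,:2].astype(np.float32)))
s2=q[q[:,2]<.062]
from scipy.optimize import least_squares
print('cheese xy',least_squares(lambda c:np.hypot(s2[:,0]-c[0],s2[:,1]-c[1])-.028,[.62,.205],loss='soft_l1',f_scale=.002).x)
n=np.array([-.43*np.cos(.27),-.43*np.sin(.27),.9]); n/=np.linalg.norm(n); h=np.array([.5913,-.2542,.103]); Rt=tool(-n,.27); print(Rt.round(3))
st=plan([.50,-.12,.30],tool(D,-.068),16)
print(); st=plan(h+n*.10,Rt,8,start=st)
a=cv2.resize(p[130:270,290:450],None,fx=4,fy=4,interpolation=cv2.INTER_CUBIC); cv2.imwrite('pics/s3.png',a[:,:,::-1])
E
```

```text
453 [0.0367 0.0664 0.0696 0.0702]
top ((0.6282023191452026, 0.2016860991716385), 0.027309559285640717)
cheese xy [0.62541958 0.20447152]
[[-0.267  0.87   0.415]
 [ 0.964  0.241  0.115]
 [-0.     0.431 -0.902]]
[[-0.104, -0.032, -0.021], [0.0, -0.0, -0.0]]
[[-0.105, -0.031, -0.022], [0.0, -0.0, -0.0]]
[[-0.104, -0.032, -0.021], [0.0, -0.0, -0.0]]
[[-0.104, -0.032, -0.021], [0.0, -0.0, -0.0]]
[[-0.104, -0.032, -0.021], [0.0, -0.0, -0.0]]
[[-0.105, -0.031, -0.022], [0.0, -0.0, -0.0]]
[[-0.104, -0.032, -0.021], [0.0, -0.0, -0.0]]
[[-0.104, -0.032, -0.021], [0.0, -0.0, -0.0]]
[[-0.105, -0.031, -0.021], [0.0, -0.0, -0.0]]
[[-0.104, -0.032, -0.022], [0.0, -0.0, -0.0]]
[[-0.104, -0.032, -0.021], [0.0, -0.0, -0.0]]
[[-0.104, -0.032, -0.021], [0.0, -0.0, -0.0]]
[[-0.105, -0.031, -0.021], [0.0, -0.0, -0.0]]
[[-0.104, -0.032, -0.022], [0.0, -0.0, -0.0]]
[[-0.104, -0.032, -0.021], [0.0, -0.0, -0.0]]
[[-0.104, -0.031, -0.021], [0.0, -0.0, -0.0]]
end [ 0.5001 -0.1199  0.3   ]

[[-0.089, 0.037, 0.067], [-0.0175, 0.003, -0.0133]]
[[-0.09, 0.03, 0.067], [-0.0175, 0.003, -0.0133]]
[[-0.093, 0.023, 0.069], [-0.0175, 0.003, -0.0133]]
[[-0.094, 0.014, 0.068], [-0.0175, 0.003, -0.0133]]
[[-0.095, 0.007, 0.068], [-0.0175, 0.003, -0.0133]]
[[-0.096, -0.001, 0.068], [-0.0175, 0.003, -0.0133]]
[[-0.096, -0.008, 0.066], [-0.0175, 0.003, -0.0133]]
[[-0.096, -0.016, 0.065], [-0.0175, 0.003, -0.0133]]
end [ 0.5498 -0.2656  0.1932]
```

View pics/s3.png

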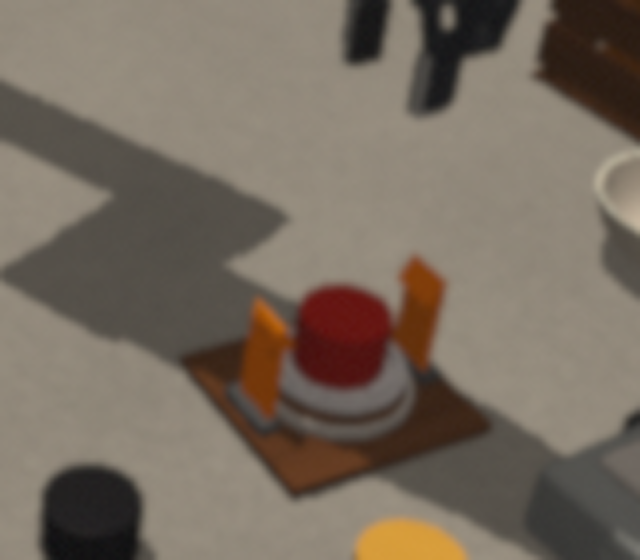

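The cheese stands upright (345,335) in the lip with its top at about 0.070 m, near the middle. Next, the lid.

Emit:
apply_moves:
  steps:
    - [[-0.104, -0.032, -0.021], [0, 0, 0], 0.6]
    - [[-0.105, -0.031, -0.022], [0, 0, 0], 0.6]
    - [[-0.104, -0.032, -0.021], [0, 0, 0], 0.6]
    - [[-0.104, -0.032, -0.021], [0, 0, 0], 0.6]
    - [[-0.104, -0.032, -0.021], [0, 0, 0], 0.6]
    - [[-0.105, -0.031, -0.022], [0, 0, 0], 0.6]
    - [[-0.104, -0.032, -0.021], [0, 0, 0], 0.6]
    - [[-0.104, -0.032, -0.021], [0, 0, 0], 0.6]

```text
clock: 8.3
eef_pos: [0.5609, 0.0419, 0.264]
tool_rot: [0.732, 0.682, -0.002, -0.001]
ft_force: [-0.5, 0.3, 0.9]
grip_width: 0.051
grasp_force: 0.0
```

Emit:
apply_moves:
  steps:
    - [[-0.105, -0.031, -0.021], [0, 0, 0], 0.6]
    - [[-0.104, -0.032, -0.022], [0, 0, 0], 0.6]
    - [[-0.104, -0.032, -0.021], [0, 0, 0], 0.6]
    - [[-0.104, -0.032, -0.021], [0, 0, 0], 0.6]
    - [[-0.105, -0.031, -0.021], [0, 0, 0], 0.6]
    - [[-0.104, -0.032, -0.022], [0, 0, 0], 0.6]
    - [[-0.104, -0.032, -0.021], [0, 0, 0], 0.6]
    - [[-0.104, -0.031, -0.021], [0, 0, 0], 0.6]

```text
clock: 8.97
eef_pos: [0.4988, -0.1206, 0.2982]
tool_rot: [0.732, 0.682, -0.001, -0.002]
ft_force: [-0.8, 0.1, 0.1]
grip_width: 0.0511
grasp_force: 0.0
```

Emit:
apply_moves:
  steps:
    - [[-0.089, 0.037, 0.067], [-0.0175, 0.003, -0.0133], 0.6]
    - [[-0.09, 0.03, 0.067], [-0.0175, 0.003, -0.0133], 0.6]
    - [[-0.093, 0.023, 0.069], [-0.0175, 0.003, -0.0133], 0.6]
    - [[-0.094, 0.014, 0.068], [-0.0175, 0.003, -0.0133], 0.6]
    - [[-0.095, 0.007, 0.068], [-0.0175, 0.003, -0.0133], 0.6]
    - [[-0.096, -0.001, 0.068], [-0.0175, 0.003, -0.0133], 0.6]
    - [[-0.096, -0.008, 0.066], [-0.0175, 0.003, -0.0133], 0.6]
    - [[-0.096, -0.016, 0.065], [-0.0175, 0.003, -0.0133], 0.6]

```text
clock: 9.63
eef_pos: [0.5488, -0.2657, 0.1908]
tool_rot: [0.59, 0.777, 0.176, 0.133]
ft_force: [1.4, 1.5, 0.3]
grip_width: 0.0514
grasp_force: 0.0
```

Emit:
apply_moves:
  steps:
    - [[0, 0, 0], [0, 0, 0], 0.6]
    - [[0, 0, 0], [0, 0, 0], 0.6]
    - [[0, 0, 0], [0, 0, 0], 0.6]
    - [[0, 0, 0], [0, 0, 0], 0.6]
    - [[0, 0, 0], [0, 0, 0], 0.6]
    - [[0, 0, 0], [0, 0, 0], 0.6]
    - [[0, 0, 0], [0, 0, 0], 0.6]
    - [[0, 0, 0], [0, 0, 0], 0.6]

```text
clock: 10.3
eef_pos: [0.5502, -0.2652, 0.1937]
tool_rot: [0.59, 0.776, 0.175, 0.134]
ft_force: [-0.4, 0.2, 0.0]
grip_width: 0.0513
grasp_force: 0.0
```

```bash
cat >> h.py <<'E'
nl=np.array([-.43*np.cos(.27),-.43*np.sin(.27),.9]); nl/=np.linalg.norm(nl); Rl=tool(-nl,.27); hl=np.array([.5913,-.2542,.103])
E
python3 - <<'E'
from h import *
o=bot.get_obs(); print(o['eef_pos'],o['joint_pos'].round(2),o['ft_force'],'want',hl+.1*nl)
Rm=R.from_quat(o['tool_rot']).as_matrix(); print('tilt err',R.from_matrix(Rm.T@Rl).as_rotvec())
# second look at the lid in the scene camera (start picture)
z=np.load('scene0.npz'); p,d=z['p'],z['d']; P=pts('scene',d); hsv=cv2.cvtColor(p,cv2.COLOR_RGB2HSV).astype(int); V=hsv[...,2]
rel=(P-hl)@Rl  # tool axes: x ~ along handle, y across, z into lid
m=(V<45)&(abs(rel[...,0])<.04)&(abs(rel[...,1])<.03)&(rel[...,2]<.012)&(rel[...,2]>-.03)
q=rel[m]; print(m.sum(),np.percentile(q,[3,50,97],axis=0).round(4))
w=(hsv[...,0]>5)&(hsv[...,0]<25)&(hsv[...,1]>70)&(V>70)&(abs(rel[...,0])<.06)&(abs(rel[...,1])<.06)&(abs(rel[...,2]-.017)<.012)
q=rel[w]; print(w.sum(),np.percentile(q,[2,50,98],axis=0).round(4))
plan(hl+nl*.03,Rl,8)
E
```

```text
[ 0.55022376 -0.26518747  0.19366455] [-0.6   0.29 -0.17  0.82  0.34  0.75] [-0.36466565  0.18677505  0.0150605 ] want [ 0.54975177 -0.26569881  0.19323038]
tilt err [-0.00108598  0.0005169   0.00058005]
337 [[-0.027   0.002  -0.0151]
 [-0.0053  0.0047 -0.0024]
 [ 0.0166  0.0069  0.0111]]
736 [[-0.0526 -0.0416  0.0145]
 [-0.0148  0.0133  0.0183]
 [ 0.0441  0.0413  0.0213]]
[[-0.0, -0.0, 0.044], [-0.0, 0.0, 0.0]]
[[-0.0, -0.001, 0.044], [-0.0, 0.0, 0.0]]
[[-0.001, -0.0, 0.044], [-0.0, 0.0, 0.0]]
[[0.0, -0.001, 0.043], [-0.0, 0.0, 0.0]]
[[-0.0, -0.0, 0.044], [-0.0, 0.0, 0.0]]
[[-0.0, -0.0, 0.044], [-0.0, 0.0, 0.0]]
[[-0.0, -0.001, 0.044], [-0.0, 0.0, 0.0]]
[[-0.001, -0.0, 0.044], [-0.0, 0.0, 0.0]]
end [ 0.5789 -0.2577  0.13  ]
```

Emit:
apply_moves:
  steps:
    - [[-0.005, 0, 0.06], [0, 0, 0], 0.6]
    - [[-0.005, -0.003, 0.1], [0, 0, 0], 0.6]
    - [[0, 0, 0.1], [0, 0, 0], 0.6]
    - [[0, 0, 0.08], [0, 0, 0], 0.6]
    - [[0, 0, 0.06], [0, 0, 0], 0.6]
    - [[0, 0, 0.045], [0, 0, 0], 0.6]
    - [[0, 0, 0.02], [0, 0, 0], 0.6]
    - [[0, 0, 0], [0, 0, 0], 0.6]

```text
clock: 10.97
eef_pos: [0.5882, -0.2566, 0.108]
tool_rot: [0.591, 0.776, 0.175, 0.133]
ft_force: [-0.0, -0.8, -0.1]
grip_width: 0.0512
grasp_force: 0.0
```

Emit:
apply_moves:
  steps:
    - [[0, 0, 0], [0, 0, 0], 0.5]
    - [[0, 0, 0], [0, 0, 0], 0.45]
    - [[0, 0, 0], [0, 0, 0], 0.4]
    - [[0, 0, 0], [0, 0, 0], 0.35]
    - [[0, 0, 0], [0, 0, 0], 0.3]
    - [[0, 0, 0], [0, 0, 0], 0.3]
    - [[0, 0, 0], [0, 0, 0], 0.3]
    - [[0, 0, 0], [0, 0, 0], 0.3]

```text
clock: 11.63
eef_pos: [0.5884, -0.2571, 0.109]
tool_rot: [0.591, 0.776, 0.175, 0.134]
ft_force: [-0.1, -0.4, 0.1]
grip_width: 0.0255
grasp_force: 0.0
```

```bash
python3 - <<'E'
from h import *
o=bot.get_obs(); print(o['eef_pos'],'rel',(o['eef_pos']-hl)@Rl)
p,d=camera('scene'); a=cv2.resize(p[190:330,110:270],None,fx=4,fy=4,interpolation=cv2.INTER_CUBIC); cv2.imwrite('pics/s4.png',a[:,:,::-1])
E
```

```text
[ 0.58840177 -0.25712142  0.10898332] rel [-0.00204253 -0.00064404 -0.00693887]
```

View pics/s4.png

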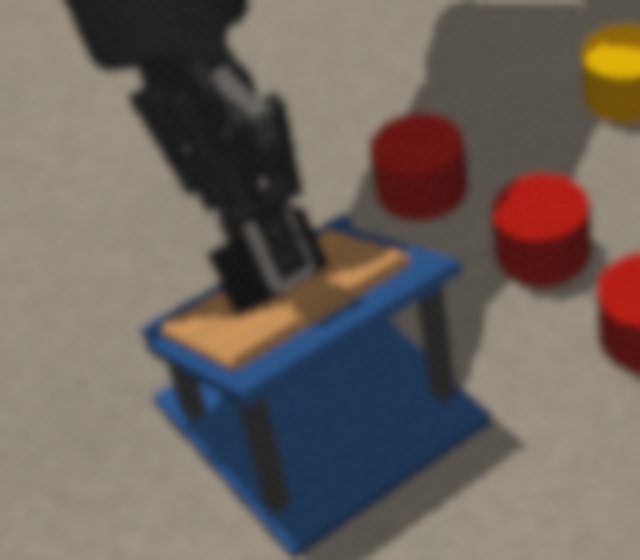

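The fingers straddle the handle at (270,265), with the tips just above the lid. Closing.

Emit:
apply_moves:
  steps:
    - [[0, 0, 0], [0, 0, 0], 0.22]
    - [[0, 0, 0], [0, 0, 0], 0.15]
    - [[0, 0, 0], [0, 0, 0], 0.1]
    - [[0, 0, 0], [0, 0, 0], 0.05]
    - [[0, 0, 0], [0, 0, 0], 0]
    - [[0, 0, 0], [0, 0, 0], 0]
    - [[0, 0, 0], [0, 0, 0], 0]
    - [[0, 0, 0], [0, 0, 0], 0]

```text
clock: 12.35
eef_pos: [0.5881, -0.2571, 0.109]
tool_rot: [0.591, 0.776, 0.175, 0.133]
ft_force: [-5.0, -0.7, 4.5]
grip_width: 0.0129
grasp_force: 59.6
```

Emit:
apply_moves:
  steps:
    - [[0, 0, -0.02], [0, 0, 0], 0]
    - [[0, 0, -0.05], [0, 0, 0], 0]
    - [[0, 0, -0.08], [0, 0, 0], 0]
    - [[0, 0, -0.1], [0, 0, 0], 0]
    - [[0, 0, -0.12], [0, 0, 0], 0]
    - [[0, 0, -0.12], [0, 0, 0], 0]
    - [[0, 0, -0.08], [0, 0, 0], 0]
    - [[0, 0, 0], [0, 0, 0], 0]

```text
clock: 13.02
eef_pos: [0.5421, -0.2718, 0.2165]
tool_rot: [0.59, 0.776, 0.175, 0.137]
ft_force: [0.8, -0.1, -0.8]
grip_width: 0.0131
grasp_force: 58.6
```

```bash
python3 - <<'E'
from h import *
o=bot.get_obs(); print(o['eef_pos'],o['grip_width'],o['grasp_force'],o['ft_force'])
st=plan([.52,-.12,.27],tool(D,-.068),8)
print(); plan([.6245,.2060,.19],tool(D,-.068),16,start=st)
E
```

```text
[ 0.54208731 -0.27180282  0.21648633] 0.013063238294301865 58.640756607055664 [ 0.80153416 -0.12632367 -0.83393363]
[[0.095, 0.025, -0.025], [0.0177, -0.0028, 0.0132]]
[[0.096, 0.02, -0.028], [0.0177, -0.0028, 0.0132]]
[[0.096, 0.015, -0.03], [0.0177, -0.0028, 0.0132]]
[[0.096, 0.009, -0.03], [0.0177, -0.0028, 0.0132]]
[[0.096, 0.003, -0.032], [0.0177, -0.0028, 0.0132]]
[[0.096, -0.003, -0.033], [0.0177, -0.0028, 0.0132]]
[[0.096, -0.009, -0.034], [0.0177, -0.0028, 0.0132]]
[[0.095, -0.014, -0.033], [0.0177, -0.0028, 0.0132]]
end [ 0.5201 -0.1199  0.2699]

[[0.104, 0.026, 0.025], [0.0, 0.0, 0.0]]
[[0.104, 0.025, 0.025], [0.0, 0.0, 0.0]]
[[0.104, 0.026, 0.025], [0.0, 0.0, 0.0]]
[[0.103, 0.026, 0.025], [0.0, 0.0, 0.0]]
[[0.104, 0.025, 0.025], [0.0, 0.0, 0.0]]
[[0.104, 0.026, 0.025], [0.0, 0.0, 0.0]]
[[0.104, 0.025, 0.025], [0.0, 0.0, 0.0]]
[[0.104, 0.026, 0.025], [0.0, 0.0, 0.0]]
[[0.104, 0.026, 0.024], [0.0, 0.0, 0.0]]
[[0.103, 0.025, 0.025], [0.0, 0.0, 0.0]]
[[0.104, 0.026, 0.025], [0.0, 0.0, 0.0]]
[[0.104, 0.026, 0.025], [0.0, 0.0, 0.0]]
[[0.104, 0.025, 0.025], [0.0, 0.0, 0.0]]
[[0.104, 0.026, 0.025], [0.0, 0.0, 0.0]]
[[0.104, 0.026, 0.025], [0.0, 0.0, 0.0]]
[[0.103, 0.025, 0.025], [0.0, 0.0, 0.0]]
end [0.6245 0.2059 0.19  ]
```

Emit:
apply_moves:
  steps:
    - [[0.095, 0.025, -0.025], [0.0177, -0.0028, 0.0132], 0]
    - [[0.096, 0.02, -0.028], [0.0177, -0.0028, 0.0132], 0]
    - [[0.096, 0.015, -0.03], [0.0177, -0.0028, 0.0132], 0]
    - [[0.096, 0.009, -0.03], [0.0177, -0.0028, 0.0132], 0]
    - [[0.096, 0.003, -0.032], [0.0177, -0.0028, 0.0132], 0]
    - [[0.096, -0.003, -0.033], [0.0177, -0.0028, 0.0132], 0]
    - [[0.096, -0.009, -0.034], [0.0177, -0.0028, 0.0132], 0]
    - [[0.095, -0.014, -0.033], [0.0177, -0.0028, 0.0132], 0]

```text
clock: 13.68
eef_pos: [0.5192, -0.1171, 0.2657]
tool_rot: [0.731, 0.683, -0.002, -0.004]
ft_force: [-0.3, 0.7, -1.8]
grip_width: 0.0129
grasp_force: 58.7
```

Emit:
apply_moves:
  steps:
    - [[0.104, 0.026, 0.025], [0, 0, 0], 0]
    - [[0.104, 0.025, 0.025], [0, 0, 0], 0]
    - [[0.104, 0.026, 0.025], [0, 0, 0], 0]
    - [[0.103, 0.026, 0.025], [0, 0, 0], 0]
    - [[0.104, 0.025, 0.025], [0, 0, 0], 0]
    - [[0.104, 0.026, 0.025], [0, 0, 0], 0]
    - [[0.104, 0.025, 0.025], [0, 0, 0], 0]
    - [[0.104, 0.026, 0.025], [0, 0, 0], 0]

```text
clock: 14.35
eef_pos: [0.5712, 0.0463, 0.2248]
tool_rot: [0.73, 0.683, -0.001, -0.004]
ft_force: [0.8, 0.0, -1.2]
grip_width: 0.0127
grasp_force: 58.8
```

Emit:
apply_moves:
  steps:
    - [[0.104, 0.026, 0.024], [0, 0, 0], 0]
    - [[0.103, 0.025, 0.025], [0, 0, 0], 0]
    - [[0.104, 0.026, 0.025], [0, 0, 0], 0]
    - [[0.104, 0.026, 0.025], [0, 0, 0], 0]
    - [[0.104, 0.025, 0.025], [0, 0, 0], 0]
    - [[0.104, 0.026, 0.025], [0, 0, 0], 0]
    - [[0.104, 0.026, 0.025], [0, 0, 0], 0]
    - [[0.103, 0.025, 0.025], [0, 0, 0], 0]

```text
clock: 15.02
eef_pos: [0.6229, 0.2093, 0.185]
tool_rot: [0.73, 0.683, -0.001, -0.004]
ft_force: [0.6, 0.1, -0.9]
grip_width: 0.0126
grasp_force: 58.8
```

Emit:
apply_moves:
  steps:
    - [[0, 0, 0], [0, 0, 0], 0]
    - [[0, 0, 0], [0, 0, 0], 0]
    - [[0, 0, 0], [0, 0, 0], 0]
    - [[0, 0, 0], [0, 0, 0], 0]
    - [[0, 0, 0], [0, 0, 0], 0]
    - [[0, 0, 0], [0, 0, 0], 0]
    - [[0, 0, 0], [0, 0, 0], 0]
    - [[0, 0, 0], [0, 0, 0], 0]

```text
clock: 15.68
eef_pos: [0.623, 0.2073, 0.1873]
tool_rot: [0.731, 0.683, -0.0, -0.003]
ft_force: [1.1, -0.1, -1.4]
grip_width: 0.0131
grasp_force: 58.7
```

```bash
cat > lid.py <<'E'
from h import *
o=bot.get_obs(); e=o['eef_pos']; Rm=R.from_quat(o['tool_rot']).as_matrix(); print(e,Rm.round(3).tolist(),o['ft_force'].round(2),o['grip_width'])
for n in('scene','top'):
    p,d=camera(n); P=pts(n,d); hsv=cv2.cvtColor(p,cv2.COLOR_RGB2HSV).astype(int); H,S,V=[hsv[...,i] for i in range(3)]
    rel=(P-e)@Rm
    w=(H>5)&(H<25)&(S>60)&(V>50)&(abs(rel[...,0])<.07)&(abs(rel[...,1])<.06)&(abs(rel[...,2]-.024)<.02)
    q=rel[w]
    if len(q)<50: print(n,'few',len(q)); continue
    for _ in range(4):
        A=np.c_[q[:,:2],np.ones(len(q))]; k=np.linalg.lstsq(A,q[:,2],rcond=None)[0]; res=A@k-q[:,2]; q=q[abs(res)<max(2*res.std(),.0015)]
    print(n,len(q),'top plane dz/dx,dz/dy,z0',k.round(4),'sd',res.std().round(4)); 
    print(np.percentile(q,[1,50,99],axis=0).round(4).tolist()); r=cv2.minAreaRect(q[:,:2].astype(np.float32)); print(r)
    cv2.imwrite(f'pics/lid_{n}.png',p[:,:,::-1])
E
python3 lid.py; python3 -c "
import cv2; a=cv2.imread('pics/lid_scene.png'); cv2.imwrite('pics/s5.png',cv2.resize(a[110:260,290:460],None,fx=4,fy=4,interpolation=cv2.INTER_CUBIC))"
```

```text
[0.62299914 0.20731537 0.18730899] [[0.068, 0.998, -0.005], [0.998, -0.068, 0.004], [0.004, -0.005, -1.0]] [ 1.1  -0.12 -1.44] 0.01313302569651978
scene 690 top plane dz/dx,dz/dy,z0 [ 0.0009 -0.0023  0.0257] sd 0.0008
[[-0.0518, -0.0395, 0.0241], [-0.0167, 0.0166, 0.0256], [0.0464, 0.0439, 0.0272]]
((-0.0023238956928253174, 0.0019812211394309998), (0.10137995332479477, 0.08650034666061401), 0.15701539814472198)
top 654 top plane dz/dx,dz/dy,z0 [-0.0018 -0.0048  0.0232] sd 0.0015
[[-0.049, -0.0419, 0.0203], [-0.0297, -0.0074, 0.0231], [-0.0031, 0.0404, 0.0261]]
((-0.025672750547528267, -0.0007992088794708252), (0.048717327415943146, 0.084232397377491), 1.5029467344284058)
```

View pics/s5.png

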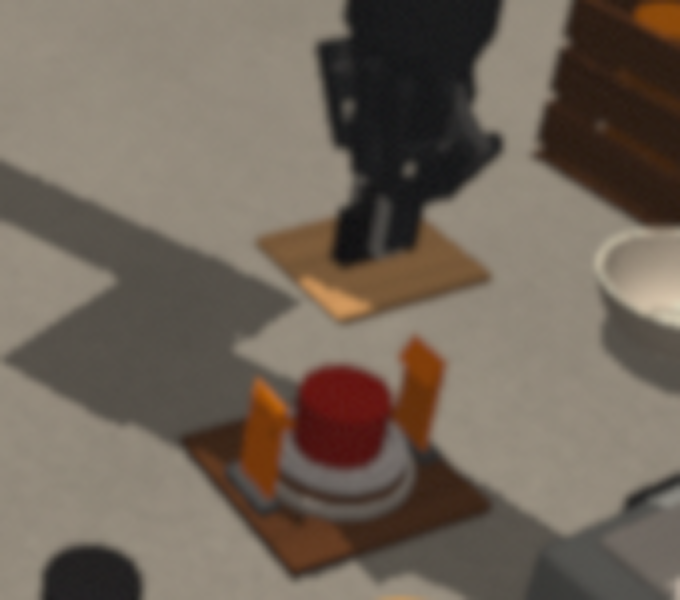

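The lid hangs level and square over the keeper, with its centre within about 2 mm of the hooks' midpoint. Going down to just above the hooks.

Emit:
apply_moves:
  steps:
    - [[-0.003, 0.007, 0.03], [0, 0, 0], 0]
    - [[0, 0, 0.06], [0, 0, 0], 0]
    - [[0, 0, 0.08], [0, 0, 0], 0]
    - [[0, 0, 0.07], [0, 0, 0], 0]
    - [[0, 0, 0.05], [0, 0, 0], 0]
    - [[0, 0, 0.02], [0, 0, 0], 0]
    - [[0, 0, 0], [0, 0, 0], 0]
    - [[0, 0, 0], [0, 0, 0], 0]

```text
clock: 16.45
eef_pos: [0.6241, 0.2074, 0.1251]
tool_rot: [0.73, 0.683, -0.001, -0.003]
ft_force: [0.0, -0.4, -0.6]
grip_width: 0.0127
grasp_force: 58.8
```

```bash
python3 - <<'E'
from h import *
plan([.6245,.2062,.122],tool(D,-.070),8)
o=bot.get_obs(); print(o['eef_pos'],o['ft_force'])
p,d=camera('scene'); cv2.imwrite('pics/s6.png',cv2.resize(p[110:260,290:460],None,fx=4,fy=4,interpolation=cv2.INTER_CUBIC)[:,:,::-1])
E
```

```text
[[-0.001, 0.0, 0.002], [-0.0002, -0.0001, 0.0001]]
[[-0.0, 0.001, 0.002], [-0.0002, -0.0001, 0.0001]]
[[-0.001, -0.0, 0.002], [-0.0002, -0.0001, 0.0001]]
[[-0.001, 0.0, 0.002], [-0.0002, -0.0001, 0.0001]]
[[-0.001, 0.001, 0.002], [-0.0002, -0.0001, 0.0001]]
[[-0.0, -0.0, 0.001], [-0.0002, -0.0001, 0.0001]]
[[-0.001, 0.0, 0.002], [-0.0002, -0.0001, 0.0001]]
[[-0.001, 0.001, 0.002], [-0.0002, -0.0001, 0.0001]]
end [0.6246 0.2062 0.1221]
[0.62408549 0.20739477 0.12505778] [ 0.00628985 -0.38325582 -0.56519254]
```

View pics/s6.png

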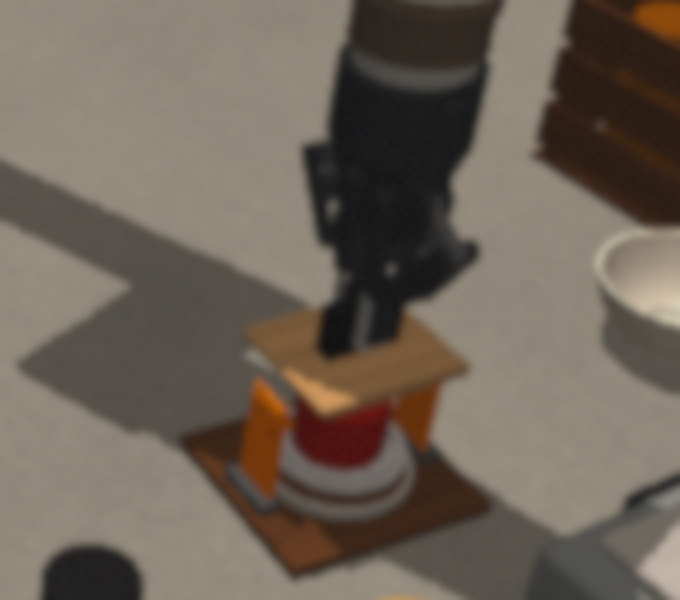

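Level and centred above the hooks (265,400) and (418,400). Pushing down in small steps.

Emit:
apply_moves:
  steps:
    - [[-0.005, 0.002, 0.005], [-0.001, -0.001, 0.001], 0]
    - [[0, 0, 0.015], [0, 0, 0], 0]
    - [[0, 0, 0.015], [0, 0, 0], 0]
    - [[0, 0, 0.015], [0, 0, 0], 0]
    - [[0, 0, 0.015], [0, 0, 0], 0]
    - [[0, 0, 0.015], [0, 0, 0], 0]
    - [[0, 0, 0.005], [0, 0, 0], 0]
    - [[0, 0, 0], [0, 0, 0], 0]

```text
clock: 17.17
eef_pos: [0.624, 0.2065, 0.1074]
tool_rot: [0.731, 0.682, -0.001, -0.001]
ft_force: [0.2, -0.4, -1.6]
grip_width: 0.0129
grasp_force: 58.9
```

Emit:
apply_moves:
  steps:
    - [[0, 0, 0.008], [0, 0, 0], 0]
    - [[0, 0, 0.008], [0, 0, 0], 0]
    - [[0, 0, 0.008], [0, 0, 0], 0]
    - [[0, 0, 0.008], [0, 0, 0], 0]
    - [[0, 0, 0.008], [0, 0, 0], 0]
    - [[0, 0, 0], [0, 0, 0], 0]
    - [[0, 0, 0], [0, 0, 0], 0]
    - [[0, 0, 0], [0, 0, 0], 0]

```text
clock: 17.83
eef_pos: [0.6251, 0.2065, 0.101]
tool_rot: [0.731, 0.682, 0.0, -0.0]
ft_force: [1.0, 0.6, 5.1]
grip_width: 0.0125
grasp_force: 59.9
```

Emit:
apply_moves:
  steps:
    - [[0, 0, 0.01], [0, 0, 0], 0]
    - [[0, 0, 0.01], [0, 0, 0], 0]
    - [[0, 0, 0.01], [0, 0, 0], 0]
    - [[0, 0, 0.01], [0, 0, 0], 0]
    - [[0, 0, 0.008], [0, 0, 0], 0]
    - [[0, 0, 0], [0, 0, 0], 0]
    - [[0, 0, 0], [0, 0, 0], 0]
    - [[0, 0, 0], [0, 0, 0], 0]

```text
clock: 18.5
eef_pos: [0.6251, 0.2067, 0.0909]
tool_rot: [0.731, 0.682, 0.0, -0.0]
ft_force: [3.6, 0.9, 4.4]
grip_width: 0.0129
grasp_force: 59.7
```

Emit:
apply_moves:
  steps:
    - [[0, 0, 0.006], [0, 0, 0], 0]
    - [[0, 0, 0.006], [0, 0, 0], 0]
    - [[0, 0, 0.006], [0, 0, 0], 0]
    - [[0, 0, 0], [0, 0, 0], 0]
    - [[0, 0, 0], [0, 0, 0], 0]
    - [[0, 0, 0], [0, 0, 0], 0]
    - [[0, 0, 0], [0, 0, 0], 0]
    - [[0, 0, 0], [0, 0, 0], 0]

```text
clock: 19.17
eef_pos: [0.6252, 0.2067, 0.0888]
tool_rot: [0.731, 0.682, 0.001, -0.0]
ft_force: [2.5, 0.8, 11.0]
grip_width: 0.0131
grasp_force: 60.7
```

```bash
python3 lid.py; python3 -c "
import cv2; a=cv2.imread('pics/lid_scene.png'); cv2.imwrite('pics/s7.png',cv2.resize(a[150:260,320:440],None,fx=5,fy=5,interpolation=cv2.INTER_CUBIC))"
```

```text
[0.62523706 0.20668512 0.08877875] [[0.07, 0.998, 0.001], [0.998, -0.07, 0.001], [0.002, 0.001, -1.0]] [ 2.47  0.82 11.02] 0.013104473707468365
scene 676 top plane dz/dx,dz/dy,z0 [-0.0061  0.0096  0.0256] sd 0.0015
[[-0.0588, -0.0399, 0.0233], [-0.0144, 0.0186, 0.0257], [0.0477, 0.0443, 0.0286]]
((-0.0024424195289611816, 0.0017380230128765106), (0.08635322749614716, 0.11535684764385223), 88.95594024658203)
top 535 top plane dz/dx,dz/dy,z0 [ 0.0056 -0.0049  0.0232] sd 0.002
[[-0.0556, -0.0418, 0.0192], [-0.0296, -0.0067, 0.023], [-0.0035, 0.0407, 0.0268]]
((-0.028694525361061096, -0.0004216432571411133), (0.05545799434185028, 0.08356604725122452), 1.8417388200759888)
```

View pics/s7.png

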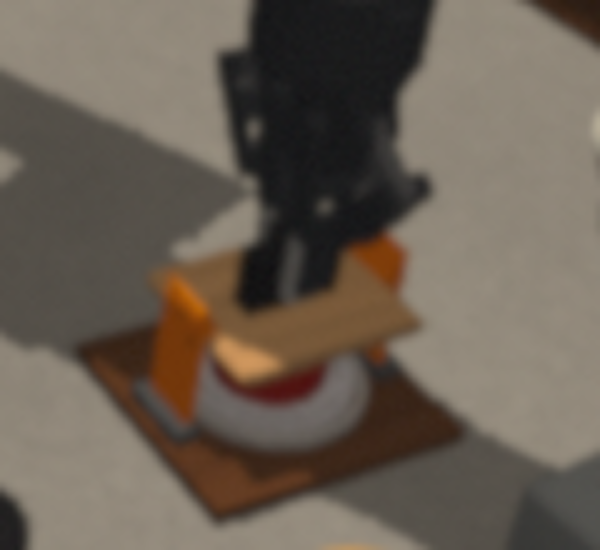

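The lid top sits under the noses and the floor has bottomed out. I ease up to check that the hooks hold.

Emit:
apply_moves:
  steps:
    - [[0, 0, 0.008], [0, 0, 0], 0]
    - [[0, 0, 0], [0, 0, 0], 0]
    - [[0, 0, 0], [0, 0, 0], 0]
    - [[0, 0, -0.01], [0, 0, 0], 0]
    - [[0, 0, -0.01], [0, 0, 0], 0]
    - [[0, 0, -0.012], [0, 0, 0], 0]
    - [[0, 0, 0], [0, 0, 0], 0]
    - [[0, 0, 0], [0, 0, 0], 0]

```text
clock: 19.93
eef_pos: [0.6241, 0.2063, 0.0913]
tool_rot: [0.731, 0.682, -0.001, -0.001]
ft_force: [3.1, 0.6, 4.2]
grip_width: 0.0131
grasp_force: 61.0
```

Emit:
apply_moves:
  steps:
    - [[0, 0, -0.006], [0, 0, 0], 0]
    - [[0, 0, -0.006], [0, 0, 0], 0]
    - [[0, 0, -0.004], [0, 0, 0], 0]
    - [[0, 0, 0], [0, 0, 0], 0]
    - [[0, 0, 0], [0, 0, 0], 0]
    - [[0, 0, 0], [0, 0, 0], 0]
    - [[0, 0, 0], [0, 0, 0], 0]
    - [[0, 0, 0], [0, 0, 0], 0]

```text
clock: 20.6
eef_pos: [0.6238, 0.2062, 0.092]
tool_rot: [0.731, 0.682, -0.002, -0.001]
ft_force: [6.1, 2.2, -6.6]
grip_width: 0.013
grasp_force: 59.5
```

The hooks resist an upward pull, so they are latched. Relax and release.

Emit:
apply_moves:
  steps:
    - [[0, 0, 0.008], [0, 0, 0], 0]
    - [[0, 0, 0], [0, 0, 0], 0.1]
    - [[0, 0, 0], [0, 0, 0], 0.25]
    - [[0, 0, 0], [0, 0, 0], 0.4]
    - [[0, 0, 0], [0, 0, 0], 0.5]
    - [[0, 0, 0], [0, 0, 0], 0.5]
    - [[0, 0, 0], [0, 0, 0], 0.5]
    - [[0, 0, -0.02], [0, 0, 0], 0.5]

```text
clock: 21.27
eef_pos: [0.6232, 0.206, 0.0962]
tool_rot: [0.731, 0.682, -0.002, -0.002]
ft_force: [-0.8, -0.9, 0.5]
grip_width: 0.0425
grasp_force: 0.0
```

Emit:
apply_moves:
  steps:
    - [[0, 0, -0.05], [0, 0, 0], 0.5]
    - [[0, 0, -0.1], [0, 0, 0], 0.5]
    - [[0, 0, -0.15], [0, 0, 0], 0.5]
    - [[0, 0, -0.15], [0, 0, 0], 0.5]
    - [[-0.1, 0, -0.12], [0, 0, 0], 0.5]
    - [[-0.1, -0.1, -0.05], [0, 0, 0], 0.5]
    - [[-0.1, -0.1, 0], [0, 0, 0], 0.5]
    - [[-0.05, -0.05, 0], [0, 0, 0], 0.5]

```text
clock: 21.93
eef_pos: [0.5686, 0.1384, 0.224]
tool_rot: [0.732, 0.682, 0.0, -0.0]
ft_force: [-0.1, 0.2, -0.9]
grip_width: 0.0427
grasp_force: 0.0
```

```bash
python3 - <<'E'
from h import *
print(bot.get_obs()['eef_pos'],bot.get_obs()['clock'])
c=np.array([.6245,.2062,.068]); Rk=tool(D,-.07)
for n in('scene','top'):
    p,d=camera(n); P=pts(n,d); hsv=cv2.cvtColor(p,cv2.COLOR_RGB2HSV).astype(int); H,S,V=[hsv[...,i] for i in range(3)]; rel=(P-c)@Rk
    w=(H>5)&(H<25)&(S>60)&(S<185)&(V>50)&(abs(rel[...,0])<.05)&(abs(rel[...,1])<.05)&(abs(rel[...,2])<.015); q=rel[w]
    for _ in range(4):
        A=np.c_[q[:,:2],np.ones(len(q))]; k=np.linalg.lstsq(A,q[:,2],rcond=None)[0]; res=A@k-q[:,2]; q=q[abs(res)<max(2*res.std(),.0015)]
    print(n,len(q),k.round(4),res.std().round(4),np.percentile(q,[1,99],axis=0).round(4).tolist())
    if n=='scene': a=cv2.resize(p[150:290,250:440],None,fx=4,fy=4,interpolation=cv2.INTER_CUBIC); cv2.imwrite('pics/s8.png',a[:,:,::-1])
E
```

```text
[0.56861081 0.13835349 0.22403139] 21.9333
scene 594 [ 0.0021 -0.0041  0.0019] 0.001 [[-0.0486, -0.0408, -0.0001], [0.0461, 0.043, 0.0036]]
  ret = _var(a, axis=axis, dtype=dtype, out=out, ddof=ddof,
  arrmean = um.true_divide(arrmean, div, out=arrmean,
  ret = ret.dtype.type(ret / rcount)
Traceback (most recent call last):
IndexError: index -1 is out of bounds for axis 0 with size 0
```

View pics/s8.png

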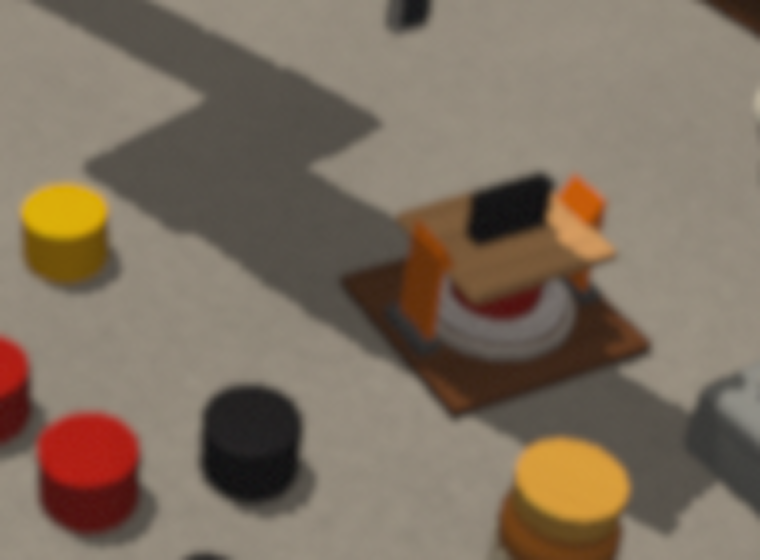

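The lid (505,230) sits level under both upright hooks (tilt about 0.3°, top at about 0.067 m). The yellow and black cheeses are where they stood, and the gripper is clear.

```bash
python3 -c "
from workcell import bot; print(bot.job_done())"
```

```text
the job is handed in; nothing more can be done
None
```

I put the red cheese in the keeper, snapped the lid level under both hooks, and handed the job in at about 22 s; the yellow and black cheeses were not touched.

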